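Clear the specimen carrier plate and hold it up level

TASK

Pick up the scraper block from the red mat and with it wipe the three loose metal offcuts off the aluminium carrier plate so that they drop into the blue catch tray around it; do not touch the offcuts with the fingers, and do not tip the plate or shove it off its stand. Stand the scraper back upright on the red mat and let go of it, then grip the plate, lift it straight up until it is at least 10 cm clear of its stand, and finish there, still holding it level and steady over the tray. Leave the green puck, the brown bottle and the steel disc where they are.

Things in the scene. Friction and masses are not known exactly. Their poses are not given: they have to be found in the camera images.
- tray: fixed blue open tray, 160 x 300 x 16 mm (x, y, z), walls and floor 4 mm; origin: centre of its underside, on the bench. In its middle the plate's fixed stand: dark steel block 40 x 150 mm (x, y), its top 40 mm above the bench. Four 5 mm brass pins (x +-28.5, y +-55 mm, tops at 46 mm) keep the plate from drifting; it lifts freely upward. Tray and mat may swap sides
- plate: loose grey aluminium plate 50 x 180 x 10 mm (x, y, z), 0.32 to 0.63 kg, balanced about its middle, black grip marks midway along its two long sides; origin: centre of its underside, which rests 40 mm above the bench on the stand, long side along the tray's y, its middle over the tray's. Two ribs under it, 5 mm deep, at y +-81 mm straddle the stand's ends with 3 mm of play
- chip0: copper-coloured offcut, a small metal bar 20 x 9 x 8 mm (x, y, z), 12 g, lying loose on the carrier plate; origin at the centre of its underside, long side along its x
- chip1: brass-coloured offcut, a small metal bar 20 x 9 x 8 mm (x, y, z), 12 g, lying loose on the carrier plate; origin at the centre of its underside, long side along its x
- chip2: copper-coloured offcut, a small metal bar 20 x 9 x 8 mm (x, y, z), 12 g, lying loose on the carrier plate; origin at the centre of its underside, long side along its x
- mat: fixed flat red mat 170 x 180 x 3 mm (x, y, z); origin at the centre of its underside, its top 3 mm above the bench
- scraper: loose scraper block, 0.13 kg, standing upright on the red mat: foot 56 x 28 x 22 mm (x, y, z; orange with a black sole; its flat faces towards +-y push the offcuts); above it a yellow grip 44 x 16 mm (x, y), from 22 to 70 mm high, to be pinched across the 16 mm (along y); origin: centre of its underside
- puck: bystander: green resin puck, 32 mm diameter, 16 mm high, origin at the centre of its underside
- bottle: bystander: brown bottle with white cap, 48 mm diameter, 110 mm high, origin at the centre of its underside
- refblock: bystander: steel disc, 64 mm diameter, 12 mm high, origin at the centre of its underside
There are look-alikes about, which are no part of the job. What is shaped like the plate but orange, purple or yellow is not meant.

How it is judged (in metres and radians):
On the way, in this order (a step that is already met when the one before it is completed fails the run):
1. the scraper is held by the fingers, off its mat and near the plate, which still carries an offcut (contact force between the fingers and scraper above 1 N and z of scraper in the frame of tray above 0.03 m and horizontal distance between scraper and plate below 0.16 m and z of any of chip0, chip1, chip2 in the frame of tray above 0.045 m), for 0.1 s.
2. with the scraper still in the fingers, all three offcuts lie in the tray and the plate is still on its stand (contact force between the fingers and scraper above 1 N and x of chip0 in the frame of tray between -0.078 and 0.078 m and y of chip0 in the frame of tray between -0.148 and 0.148 m and z of each of chip0, chip1, chip2 in the frame of tray below 0.03 m and x of chip1 in the frame of tray between -0.078 and 0.078 m and y of chip1 in the frame of tray between -0.148 and 0.148 m and x of chip2 in the frame of tray between -0.078 and 0.078 m and y of chip2 in the frame of tray between -0.148 and 0.148 m and z of plate in the frame of tray between 0.035 and 0.045 m and horizontal distance between plate and tray below 0.02 m and contact force between the fingers and plate below 0.5 N), for 0.2 s.
3. the scraper stands upright on the red mat, let go, the plate still on its stand (x of scraper in the frame of mat between -0.085 and 0.085 m and y of scraper in the frame of mat between -0.09 and 0.09 m and z of scraper in the frame of mat below 0.008 m and angle between scraper's own z axis and vertical below 0.15 rad and contact force between the fingers and scraper below 0.1 N and z of plate in the frame of tray between 0.035 and 0.045 m and horizontal distance between plate and tray below 0.02 m and contact force between the fingers and plate below 0.5 N), for 0.2 s.
At the end, for the whole second after the job is handed in: Plate held by the fingers alone, underside 100 mm or more above the stand, centre within 80 mm of the tray's, level within 0.1 rad, slower than 20 mm/s and 0.1 rad/s; all offcuts inside the tray; scraper upright (0.15 rad), its centre on the red mat, not touched by the fingers (x of chip0 in the frame of tray between -0.078 and 0.078 m and y of chip0 in the frame of tray between -0.148 and 0.148 m and z of each of chip0, chip1, chip2 in the frame of tray below 0.03 m and x of chip1 in the frame of tray between -0.078 and 0.078 m and y of chip1 in the frame of tray between -0.148 and 0.148 m and x of chip2 in the frame of tray between -0.078 and 0.078 m and y of chip2 in the frame of tray between -0.148 and 0.148 m and x of scraper in the frame of mat between -0.085 and 0.085 m and y of scraper in the frame of mat between -0.09 and 0.09 m and z of scraper in the frame of mat below 0.008 m and angle between scraper's own z axis and vertical below 0.15 rad and contact force between the fingers and scraper below 0.1 N and z of plate in the frame of tray above 0.14 m and horizontal distance between plate and tray below 0.08 m and angle between plate's own z axis and vertical below 0.1 rad and linear speed of plate below 0.02 m/s and angular speed of plate below 0.1 rad/s and contact force between the fingers and plate above 2 N and contact force between plate and tray below 0.05 N and contact force between plate and scraper below 0.05 N and contact force between plate and mat below 0.05 N); the arm keeps its last pose, push and grip.
It fails at once if the plate is tipped by more than 0.3 rad (angle between plate's own z axis and vertical above 0.3 rad).
It fails at once if the fingers touch an offcut (more than 0.3 N) (contact force between the fingers and chip0 above 0.3 N or contact force between the fingers and chip1 above 0.3 N or contact force between the fingers and chip2 above 0.3 N).
It fails at once if a bystander (puck, bottle, steel disc) is moved by more than 30 mm (distance of any of puck, bottle, refblock from where it was at the start of the episode above 0.03 m).
It also fails if it takes over 67 s, if anything falls off the work surface, if the arm or the gripper's body presses on something with over 40 N, if the wrist force passes 120 N, or if a joint passes its speed limit or range.

ROBOT

A 6-joint arm with a two-finger parallel gripper is mounted at the origin on the work surface. World frame = base frame: x ahead of the robot, y to its left, z up, the work surface at z = 0. Lengths are in mm, angles in degrees, forces in N, time in s.
With the tool pointing down it reaches from about 350 to 775 mm from the base axis. Payload 7.3 kg.
Tool frame: the origin (TCP) lies between the finger pads; the fingertips stand tcp_to_tips ahead of it and the grasp point (between the pads) lies 8 mm behind it (tcp_to_tips is the distance from the TCP to the fingertips, in mm); z points along the fingers, y is the line along which they close (so a half turn about z gives the same grasp; the last joint's range is limited). The gripper opens to 92 mm and grips with 3 to 60 N. Pads are 19 mm wide; open, the fingers measure 130 mm over their backs; the gripper's body (75 mm by 190 mm) begins 47 mm behind the grasp point.
Start: joints at [-81.074, 19.595, 87.324, -0, 73.075, -8.365], TCP at [156.073, -501.283, 237.741] pointing down, gripper open.
Joint ranges: [-145.02, 145.02], [-44.19, 115.74], [2.07, 154.8], [-57.11, 237.11], [16.16, 152.29], [-177.93, 177.93]. Speed limits (degrees/s): [147.25, 147.25, 180, 180, 180, 180].

INTERFACE

Orientations are given as [roll, pitch, yaw] about the fixed x, y, z axes, in that order (R = Rz(yaw) Ry(pitch) Rx(roll)).
In Python, from plant import read_state, read_camera, calibration, job_done, tcp_to_tips gives the robot as it stands.
- The arm moves only by the tool play_rows, never from a script. Its argument "targets" is a list of rows, each an object with "delta_pos": the shift along the tool's x, y, z in cm, a list of three; "rot": the turn, a rotation vector about the tool's x, y, z in rad, a list of three; "claw": the finger opening in cm, from 0 to 9.18. A call has 1 to 20 rows; each row shifts and turns the commanded pose from where the row before left it, along the tool's axes as they then stand; what a row does not reach is not made up. A row lasts 1/8 s, in which the tool goes at most 62.5 mm and 10.7 degrees, less where a joint would pass 70% of its speed; a pose out of reach is approached as far as the arm can. A call with a gripper value outside its range is refused whole. The fingers move at their own pace and stop on an object; "squeeze" is the grip in N (left out, the last holds). Time passes only in rows, so rows that do not move let the fingers close. It gives the time, the measured TCP pose, the force, the opening and the grip force at its end, in the units of the state.
- read_state(): the state, without advancing time (a new reading comes with each control period).
- read_camera(name): name is "scene" or "top" or "wrist"; returns the picture (420x560x3 uint8, red, green, blue); there is no depth.
- calibration(name): a dict with "camera_matrix" (3x3 intrinsics, pixels), "dist_coeffs" ([k1, k2, p1, p2, k3] as OpenCV has them; the pictures are not rectified), "view" (4x4, takes a point from world to camera coordinates); the wrist camera has in their place "tool_from_camera" (4x4, takes a point from camera to tool coordinates, whose origin is the TCP and whose axes are the flange's). Camera axes: x right, y up, looking along -z (the intrinsics and any distortion apply to the point x, -y, -z); pixel columns grow to the right and rows downward; lengths in mm; the calibration is good to about 2 mm. A picture is of the moment at which its call begins: read the wrist's pose just before it. calibration takes no time and is no camera call.
- job_done(): hands the job in; it is judged then, once.
The state is a dict: "t": time; "qpos": joint angles; "qvel": joint speeds; "effort": joint torques, N m; "tool_pos": TCP position; "orientation": TCP orientation; "contact_force": force on the tool from outside, world axes, zero at the start; "wrist_torque": the same for the moment, N m; "opening": opening from 0.0 (shut) to 1.0 (fully open); "grip_force": force on a finger pad.
Only numpy, scipy, OpenCV 4.12 (cv2) and the standard library are available. Lean on these libraries where they do the work, as an engineer would, in place of code of your own. Each camera call takes 0.05 s, during which the arm holds its last target. There are 200 camera calls.

## Working session

There is one attempt and no reset: what is moved stays moved. The work goes in short steps, Python scripts to look and compute and a tool call to move; the robot and the scene stay as the last step left them, time stands still between calls to the robot, and variables do not carry over. Pictures are saved under pics/ and viewed, at most 13 in all, crops included, and the job is handed in when it is done.

Besides the shell and the picture viewer there is one more tool, called after "Request:" in YAML: its name, and indented under it one key for each argument. play_rows: Moves the arm, as the interface text tells. Its arguments: {"type":"object","properties":{"targets":{"type":"array","items":{"type":"object","properties":{"delta_pos":{"type":"array","items":{"type":"number"}},"rot":{"type":"array","items":{"type":"number"}},"claw":{"type":"number"}}}},"squeeze":{"type":"number"}},"required":["targets"]}

```bash
mkdir -p pics; cat > h.py <<'E'
import numpy as np, cv2
from plant import *
def ray(name,uv):
    c=calibration(name);K=np.array(c["camera_matrix"],float);d=np.array(c["dist_coeffs"],float)
    p=cv2.undistortPoints(np.array(uv,float).reshape(-1,1,2),K,d).reshape(-1,2)
    v=np.c_[p[:,0],-p[:,1],-np.ones(len(p))]
    if "view" in c: M=np.linalg.inv(np.array(c["view"],float))
    else:
        from scipy.spatial.transform import Rotation as R
        s=read_state();T=np.eye(4);T[:3,:3]=R.from_euler('xyz',s["orientation"],degrees=True).as_matrix();T[:3,3]=s["tool_pos"]
        M=T@np.array(c["tool_from_camera"],float)
    return M[:3,3],v@M[:3,:3].T
def plane(name,uv,z):
    o,v=ray(name,uv);return o+v*((z-o[2])/v[:,2])[:,None]
def save(name,f):
    im=read_camera(name);cv2.imwrite('pics/'+f,im[:,:,::-1]);return im
E
python3 - <<'E'
from h import *
print(read_state(),tcp_to_tips)
a=save("top","top0.png");b=save("scene","scene0.png")
c=np.hstack([a,b]);
for n in("top","scene","wrist"):print(n,calibration(n))
E
```

```text
{'t': 0.0, 'qpos': array([-8.10735391e+01,  1.96374140e+01,  8.73764131e+01, -1.40998318e-03,
        7.30754124e+01, -8.36315429e+00]), 'qvel': array([ 0.06597187, -0.05096068, -0.02055285, -0.07371511, -0.12714663,
        0.09131126]), 'effort': array([ 2.56048981e-03, -4.31234980e+01, -2.44224536e+01,  7.19659659e-02,
        5.58728515e-02, -1.49826355e-04]), 'tool_pos': array([ 156.00197918, -500.87932554,  237.04108037]), 'orientation': array([-1.79911513e+02, -1.16456587e-02,  1.72900177e+01]), 'contact_force': array([-0.60956411,  0.03028897,  0.64112366]), 'wrist_torque': array([-0.01471713, -0.00604611, -0.04565489]), 'grip_force': 0.0, 'opening': 1.001260370193408} 11.0
top {'camera_matrix': array([[387.98929085,   0.        , 276.69270995],
       [  0.        , 387.98929085, 213.71726238],
       [  0.        ,   0.        ,   1.        ]]), 'dist_coeffs': array([-0.11108069,  0.        ,  0.        ,  0.        ,  0.        ]), 'view': array([[ 5.32981964e-03, -9.99985401e-01, -8.88775177e-04,
        -1.39764477e+02],
       [ 9.97613886e-01,  5.25599576e-03,  6.88397
[... 749 characters left out ...]
00000000e+00,  0.00000000e+00,  0.00000000e+00,
         1.00000000e+00]])}
wrist {'camera_matrix': array([[358.14950133,   0.        , 284.69565889],
       [  0.        , 358.14950133, 210.55423455],
       [  0.        ,   0.        ,   1.        ]]), 'dist_coeffs': array([-0.0132738,  0.       ,  0.       ,  0.       ,  0.       ]), 'tool_from_camera': array([[-5.31311801e-04,  9.63117103e-01,  2.69082074e-01,
         7.24441594e+01],
       [ 9.99997675e-01,  1.07411693e-03, -1.87002358e-03,
         3.09395250e-01],
       [-2.09007730e-03,  2.69080455e-01, -9.63115435e-01,
        -1.47111760e+02],
       [ 0.00000000e+00,  0.00000000e+00,  0.00000000e+00,
         1.00000000e+00]])}
```

View pics/top0.png

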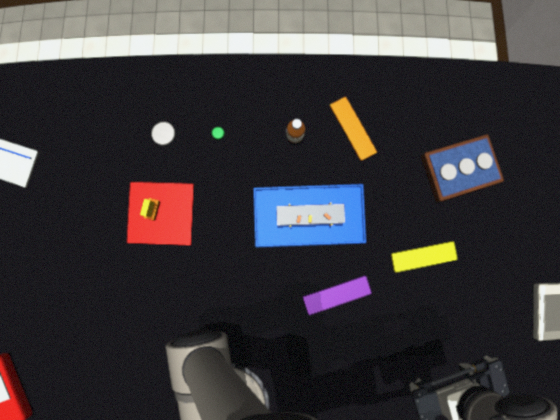

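View pics/scene0.png

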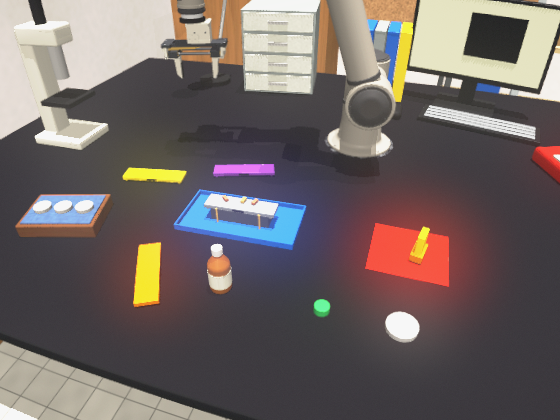

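The top view shows the tray at about (310,216) with the grey plate and three offcuts on it. The mat is at (160,213) with the scraper at (149,209), and the bystanders are in the row above (further +x). Next I measure.

```bash
cat > m.py <<'E'
from h import *
a=cv2.imread('pics/top0.png');hs=cv2.cvtColor(a,cv2.COLOR_BGR2HSV)
def m(lo,hi,box):
    k=cv2.inRange(hs,np.array(lo),np.array(hi));z=np.zeros_like(k);x0,y0,x1,y1=box;z[y0:y1,x0:x1]=k[y0:y1,x0:x1];return z
def rect(k,z,n):
    cs=sorted(cv2.findContours(k,0,2)[0],key=cv2.contourArea)[::-1]
    P=plane("top",cs[0].reshape(-1,2),z)[:,:2].astype(np.float32)
    r=cv2.minAreaRect(P);print(n,np.round(r[0],1),np.round(r[1],1),round(r[2],1));return r
rect(m((105,120,80),(130,255,255),(240,170,380,260)),16,"tray")
rect(m((0,120,80),(10,255,255),(110,170,210,260))|m((170,120,80),(180,255,255),(110,170,210,260))|m((10,100,0),(40,255,255),(110,170,210,260)),3,"mat")
rect(m((0,0,110),(180,60,255),(270,195,350,235)),50,"plate")
rect(m((26,150,120),(35,255,255),(130,190,170,230)),70,"grip")
c=a[190:240,265:355];c2=a[190:230,130,] if 0 else a[190:230,125:175]
cv2.imwrite('pics/crop.png',np.hstack([cv2.resize(c,(540,300),interpolation=cv2.INTER_CUBIC),cv2.resize(a[190:240,128:168],(240,300),interpolation=cv2.INTER_CUBIC)]))
E
python3 m.py
```

```text
tray [ 526.  -226.2] [166.3 306.2] 2.4
mat [530.6 190.3] [186.4 176.3] 88.6
plate [ 524.9 -226.2] [ 58.4 177.8] 1.7
grip [540.1 208.7] [17.1 40.7] 77.3
```

View pics/crop.png

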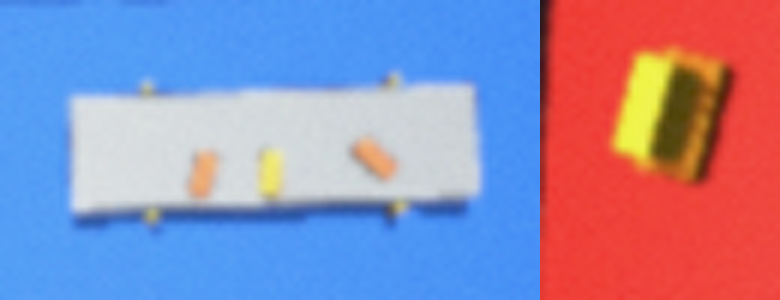

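Request:
play_rows:
  targets:
    - {"rot": [0, 0, 0.151], "delta_pos": [0, 0, 0], "claw": 9.1}
    - {"rot": [0, 0, 0.151], "delta_pos": [0, 0, 0], "claw": 9.1}
    - {"delta_pos": [4.3, -3.4, 0], "rot": [0, 0, 0], "claw": 9.1}
    - {"delta_pos": [4.3, -3.4, 0], "rot": [0, 0, 0], "claw": 9.1}
    - {"delta_pos": [4.3, -3.4, 0], "rot": [0, 0, 0], "claw": 9.1}
    - {"delta_pos": [4.3, -3.4, 0], "rot": [0, 0, 0], "claw": 9.1}
    - {"delta_pos": [4.3, -3.4, 0], "rot": [0, 0, 0], "claw": 9.1}
    - {"delta_pos": [4.3, -3.4, 0], "rot": [0, 0, 0], "claw": 9.1}
    - {"delta_pos": [4.3, -3.4, 0], "rot": [0, 0, 0], "claw": 9.1}
    - {"delta_pos": [4.3, -3.4, 0], "rot": [0, 0, 0], "claw": 9.1}
  squeeze: 25

```text
t: 1.35
tool_pos: [501.3, -228.0, 237.4]
orientation: [-180.0, 0.0, -0.0]
contact_force: [0.1, -0.4, 0.2]
opening: 0.99
grip_force: 0.0
```

```bash
python3 - <<'E'
from h import *
s=read_state();print(s['tool_pos'],s['orientation']);a=save("wrist","w0.png")
E
```

```text
[ 501.25925571 -227.95245086  237.42966017] [-1.79994736e+02  2.77408199e-02 -9.14804273e-03]
```

View pics/w0.png

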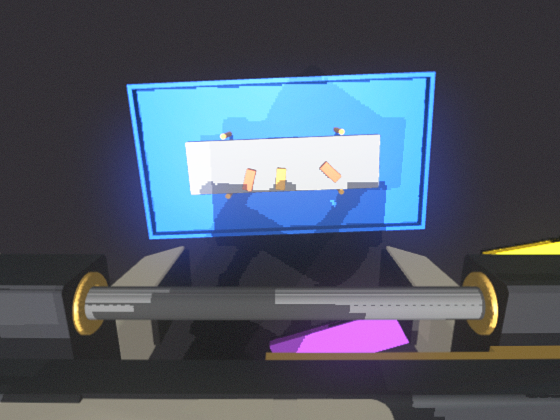

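The wrist view shows the plate's corners at about (186,141), (380,134), (379,187) and (190,194), and the offcuts at (250,179), (281,178) and (330,171).

```bash
python3 - <<'E'
from h import *
P=plane("wrist",[(186,141.5),(380,134.5),(379,187),(190,194)],50)[:,:2];print(P.round(1),P.mean(0).round(1))
print('yaw',np.degrees(np.arctan2(*(-(P[0]-P[1]))*[1,-1])).round(1),np.degrees(np.arctan2(*(-(P[3]-P[2]))*[1,-1])).round(1))
print(plane("wrist",[(250,179),(281,178),(330,171)],54)[:,:2].round(1))
T=plane("wrist",[(129,87),(434,73),(427,230),(150,237)],16)[:,:2];print(T.round(1),T.mean(0).round(1))
E
```

```text
[[ 551.  -133. ]
 [ 557.8 -311.3]
 [ 508.8 -313.9]
 [ 501.5 -133.4]] [ 529.8 -222.9]
yaw 2.2 2.3
[[ 516.9 -191.6]
 [ 517.9 -220.6]
 [ 524.6 -266.1]]
[[ 600.9  -71.4]
 [ 614.5 -368.4]
 [ 454.4 -378.7]
 [ 445.5  -77.1]] [ 528.8 -223.9]
```

Request:
play_rows:
  targets:
    - {"delta_pos": [0.4, -4.4, 0], "rot": [0, 0, 0], "claw": 9.1}
    - {"delta_pos": [0.4, -4.4, 0], "rot": [0, 0, 0], "claw": 9.1}
    - {"delta_pos": [0.4, -4.4, 0], "rot": [0, 0, 0], "claw": 9.1}
    - {"delta_pos": [0.4, -4.4, 0], "rot": [0, 0, 0], "claw": 9.1}
    - {"delta_pos": [0.4, -4.4, 0], "rot": [0, 0, 0], "claw": 9.1}
    - {"delta_pos": [0.4, -4.4, 0], "rot": [0, 0, 0], "claw": 9.1}
    - {"delta_pos": [0.4, -4.4, 0], "rot": [0, 0, 0], "claw": 9.1}
    - {"delta_pos": [0.4, -4.4, 0], "rot": [0, 0, 0], "claw": 9.1}
    - {"delta_pos": [0, -4.4, 0], "rot": [0, 0, 0], "claw": 9.1}
    - {"delta_pos": [0, -4.2, 0], "rot": [0, 0, 0], "claw": 9.1}
    - {"delta_pos": [0, 0, 0], "rot": [0, 0, 0], "claw": 9.1}

```text
t: 2.78
tool_pos: [531.5, 210.9, 237.0]
orientation: [-180.0, 0.1, 0.2]
contact_force: [0.4, -0.1, 0.5]
opening: 0.99
grip_force: 0.0
```

```bash
python3 - <<'E'
from h import *
s=read_state();print(s['tool_pos'],s['orientation']);a=save("wrist","w1.png")
E
```

```text
[531.54871212 210.94929076 237.02267428] [-1.79989211e+02  6.16725116e-02  2.05630695e-01]
```

View pics/w1.png

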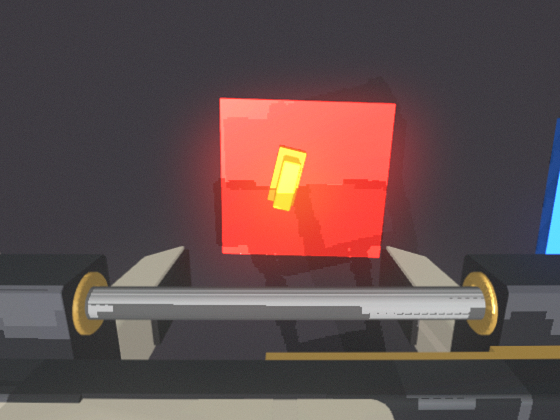

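The scraper sits upright at about (288,178) on the mat, tilted about 14° in the image.

```bash
python3 - <<'E'
from h import *
a=cv2.imread('pics/w1.png');hs=cv2.cvtColor(a,cv2.COLOR_BGR2HSV)
def r(lo,z):
    k=cv2.inRange(hs,np.array(lo),np.array((40,255,255)));k[250:]=0
    c=max(cv2.findContours(k,0,2)[0],key=cv2.contourArea);P=plane("wrist",c.reshape(-1,2),z)[:,:2].astype(np.float32)
    print(lo,z,cv2.minAreaRect(P),cv2.minAreaRect(c))
r((27,150,230),73);r((28,100,230),73);r((14,120,100),25)
print(a[[178,170,160,200],[290,280,275,285]],hs[[178,170,160,200],[290,280,275,285]])
print(plane("wrist",[(282,161),(302,164),(293,207),(277,204)],73).round(1))
M=plane("wrist",[(220,98),(394,104),(381,257),(222,254)],3)[:,:2];print(M.round(1),M.mean(0))
E
```

```text
(27, 150, 230) 73 ((544.8904418945312, 204.9263458251953), (17.332496643066406, 53.376869201660156), 76.46826934814453) ((288.7941589355469, 179.8235321044922), (19.887920379638672, 59.90629577636719), 14.03624439239502)
(28, 100, 230) 73 ((551.9693603515625, 206.37057495117188), (23.221328735351562, 40.000675201416016), 76.23656463623047) ((287.20587158203125, 172.1764678955078), (26.678918838500977, 45.354156494140625), 14.03624439239502)
(14, 120, 100) 25 ((536.4813842773438, 207.4733428955078), (28.386260986328125, 62.71625900268555), 76.23811340332031) ((285.50006103515625, 179.0), (28.134132385253906, 60.876441955566406), 14.03624439239502)
[[134 255 255]
 [ 69 210 255]
 [ 97 126 255]
 [ 66 230 253]] [[ 30 121 255]
 [ 23 186 255]
 [  6 158 255]
 [ 26 188 253]]
[[562.  210.8  73. ]
 [559.4 193.4  73. ]
 [520.7 200.9  73. ]
 [523.4 215.3  73. ]]
[[616.5 274.1]
 [611.1  96.5]
 [442.4  97.4]
 [446.1 279.8]] [529.02233128 186.9670052 ]
```

Request:
play_rows:
  targets:
    - {"delta_pos": [0.9, 0.45, 3], "rot": [0, 0, 0], "claw": 9.1}
    - {"delta_pos": [0, 0, 4], "rot": [0, 0, 0.12], "claw": 9.1}
    - {"delta_pos": [0, 0, 4], "rot": [0, 0, 0.12], "claw": 9.1}
    - {"delta_pos": [0, 0, 4], "rot": [0, 0, 0], "claw": 6}
    - {"delta_pos": [0, 0, 3], "rot": [0, 0, 0], "claw": 6}
    - {"delta_pos": [0, 0, 1.4], "rot": [0, 0, 0], "claw": 6}
    - {"delta_pos": [0, 0, 0], "rot": [0, 0, 0], "claw": 6}
    - {"delta_pos": [0, 0, 0], "rot": [0, 0, 0], "claw": 0.8}
    - {"delta_pos": [0, 0, 0], "rot": [0, 0, 0], "claw": 0.8}
    - {"delta_pos": [0, 0, 0], "rot": [0, 0, 0], "claw": 0.8}
    - {"delta_pos": [0, 0, 0], "rot": [0, 0, 0], "claw": 0.8}
    - {"delta_pos": [0, 0, 0], "rot": [0, 0, 0], "claw": 0.8}
  squeeze: 30

```text
t: 4.32
tool_pos: [541.4, 204.3, 43.9]
orientation: [-180.0, -0.0, -13.8]
contact_force: [-0.4, -0.4, 0.9]
opening: 0.175
grip_force: 30.0
```

Request:
play_rows:
  targets:
    - {"delta_pos": [0, 0, -2], "rot": [0, 0, 0], "claw": 0.8}
    - {"delta_pos": [0, 0, -4], "rot": [0, 0, -0.093], "claw": 0.8}
    - {"delta_pos": [0, 0, -4], "rot": [0, 0, -0.093], "claw": 0.8}
    - {"delta_pos": [0, 0, 0], "rot": [0, 0, -0.093], "claw": 0.8}
    - {"delta_pos": [-0.3, 3.5, 0], "rot": [0, 0, 0], "claw": 0.8}
    - {"delta_pos": [-0.3, 3.5, 0], "rot": [0, 0, 0], "claw": 0.8}
    - {"delta_pos": [-0.3, 3.5, 0], "rot": [0, 0, 0], "claw": 0.8}
    - {"delta_pos": [-0.3, 3.5, 0], "rot": [0, 0, 0], "claw": 0.8}
    - {"delta_pos": [-0.3, 3.5, 0], "rot": [0, 0, 0], "claw": 0.8}
    - {"delta_pos": [-0.3, 3.5, 0], "rot": [0, 0, 0], "claw": 0.8}
    - {"delta_pos": [-0.3, 3.5, 0], "rot": [0, 0, 0], "claw": 0.8}
    - {"delta_pos": [-0.3, 3.5, 0], "rot": [0, 0, 0], "claw": 0.8}
    - {"delta_pos": [-0.3, 3.5, 0], "rot": [0, 0, 0], "claw": 0.8}
    - {"delta_pos": [-0.3, 3.5, 0], "rot": [0, 0, 0], "claw": 0.8}
    - {"delta_pos": [0, 0, 0], "rot": [0, 0, 0], "claw": 0.8}
    - {"delta_pos": [0, 0, 0], "rot": [0, 0, 0], "claw": 0.8}

```text
t: 6.32
tool_pos: [524.5, -146.2, 143.4]
orientation: [-180.0, 0.0, 2.2]
contact_force: [-0.5, 1.4, -1.8]
opening: 0.174
grip_force: 30.0
```

```bash
python3 - <<'E'
from h import *
a=save("wrist","w2.png");b=read_camera("top")[150:260,240:390,::-1]
cv2.imwrite('pics/w2c.png',np.hstack([cv2.resize(a[:,:,::-1],(400,300)),cv2.resize(b,(400,300),interpolation=2)]))
E
```

```text
(no output)
```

View pics/w2c.png

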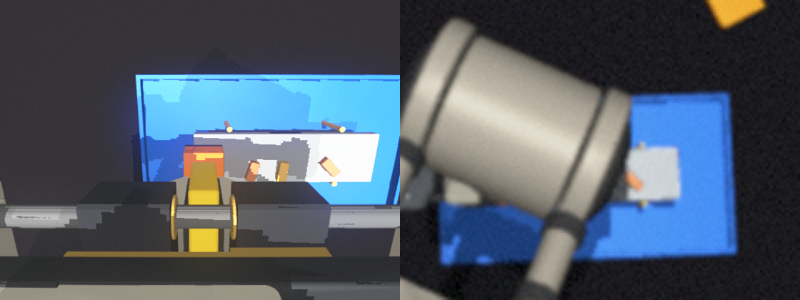

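The scraper is over the +y end of the plate, square to it, and the offcuts lie ahead of its face. I lower it and wipe toward -y.

Request:
play_rows:
  targets:
    - {"delta_pos": [0, 0, 2], "rot": [0, 0, 0], "claw": 0.8}
    - {"delta_pos": [0, 0, 2], "rot": [0, 0, 0], "claw": 0.8}
    - {"delta_pos": [0, 0, 0.7], "rot": [0, 0, 0], "claw": 0.8}
    - {"delta_pos": [0, 0, 0], "rot": [0, 0, 0], "claw": 0.8}
    - {"delta_pos": [0, 0, 0], "rot": [0, 0, 0], "claw": 0.8}

```text
t: 7.05
tool_pos: [525.4, -146.7, 97.5]
orientation: [180.0, -0.1, 2.2]
contact_force: [-0.0, -0.5, -1.2]
opening: 0.173
grip_force: 30.0
```

Request:
play_rows:
  targets:
    - {"delta_pos": [0, 0, 0.35], "rot": [0, 0, 0], "claw": 0.8}
    - {"delta_pos": [0, 0, 0], "rot": [0, 0, 0], "claw": 0.8}
    - {"delta_pos": [0, 0.6, 0], "rot": [0, 0, 0], "claw": 0.8}
    - {"delta_pos": [0, 0.8, 0], "rot": [0, 0, 0], "claw": 0.8}
    - {"delta_pos": [0, 0.8, 0], "rot": [0, 0, 0], "claw": 0.8}
    - {"delta_pos": [0, 0.8, 0], "rot": [0, 0, 0], "claw": 0.8}

```text
t: 7.8
tool_pos: [526.0, -177.6, 93.2]
orientation: [180.0, -0.0, 2.2]
contact_force: [0.7, -0.3, -0.4]
opening: 0.175
grip_force: 30.0
```

```bash
python3 - <<'E'
from h import *
print(*[read_state()[k] for k in('tool_pos','contact_force')])
E
```

```text
[ 526.00038951 -177.55806665   93.22219895] [ 0.69686034 -0.25483889 -0.40944527]
```

Request:
play_rows:
  targets:
    - {"delta_pos": [0, 0.9, 0], "rot": [0, 0, 0], "claw": 0.8}
    - {"delta_pos": [0, 0.9, 0], "rot": [0, 0, 0], "claw": 0.8}
    - {"delta_pos": [0, 0.9, 0], "rot": [0, 0, 0], "claw": 0.8}
    - {"delta_pos": [0, 0.9, 0], "rot": [0, 0, 0], "claw": 0.8}
    - {"delta_pos": [0, 0.9, 0], "rot": [0, 0, 0], "claw": 0.8}
    - {"delta_pos": [0, 0.9, 0], "rot": [0, 0, 0], "claw": 0.8}
    - {"delta_pos": [0, 0.9, 0], "rot": [0, 0, 0], "claw": 0.8}
    - {"delta_pos": [0, 0.9, 0], "rot": [0, 0, 0], "claw": 0.8}
    - {"delta_pos": [0, 0.8, 0], "rot": [0, 0, 0], "claw": 0.8}
    - {"delta_pos": [0, 0.8, 0], "rot": [0, 0, 0], "claw": 0.8}
    - {"delta_pos": [0, 0.8, 0], "rot": [0, 0, 0], "claw": 0.8}
    - {"delta_pos": [0, 0.7, 0], "rot": [0, 0, 0], "claw": 0.8}
    - {"delta_pos": [0, 0.7, 0], "rot": [0, 0, 0], "claw": 0.8}
    - {"delta_pos": [0, 0.7, 0], "rot": [0, 0, 0], "claw": 0.8}
    - {"delta_pos": [0, 0.7, 0], "rot": [0, 0, 0], "claw": 0.8}
    - {"delta_pos": [0, 0.7, 0], "rot": [0, 0, 0], "claw": 0.8}
    - {"delta_pos": [0, 0.6, 0], "rot": [0, 0, 0], "claw": 0.8}
    - {"delta_pos": [0, 0, 0], "rot": [0, 0, 0], "claw": 0.8}
    - {"delta_pos": [0, 0, 0], "rot": [0, 0, 0], "claw": 0.8}
    - {"delta_pos": [0, 0, 0], "rot": [0, 0, 0], "claw": 0.8}

```text
t: 10.3
tool_pos: [531.3, -313.4, 93.3]
orientation: [180.0, 0.0, 2.2]
contact_force: [0.0, 0.2, -2.0]
opening: 0.17
grip_force: 30.0
```

```bash
python3 - <<'E'
from h import *
a=read_camera("scene")[150:280,150:330,::-1];b=read_camera("top")[150:260,240:390,::-1];c=read_camera("wrist")[:,:,::-1]
cv2.imwrite('pics/w3.png',np.vstack([np.hstack([cv2.resize(x,(400,290),interpolation=2) for x in(a,b)]),np.hstack([cv2.resize(c,(400,300)),np.zeros((300,400,3),np.uint8)])]))
E
```

```text
(no output)
```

View pics/w3.png

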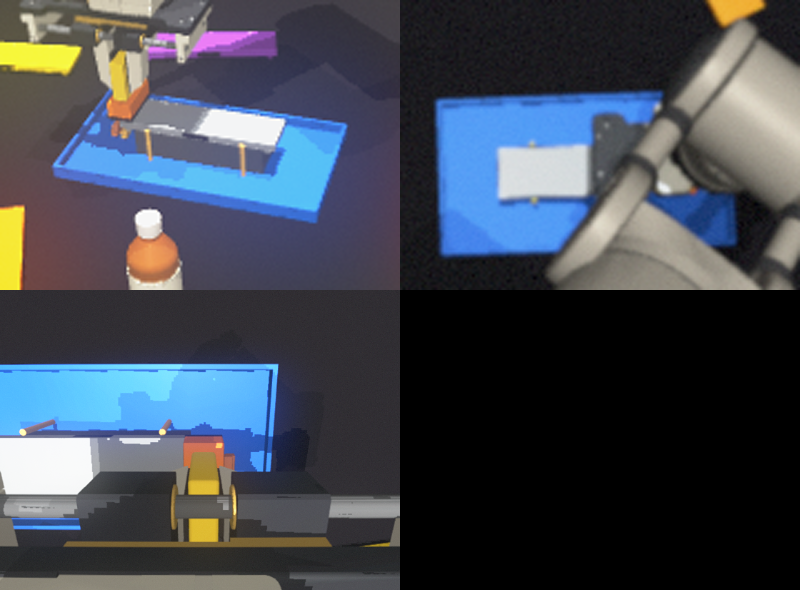

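The plate is clear of offcuts, but a copper one is still visible just ahead of the scraper face at the -y end, possibly caught. I push a bit further.

Request:
play_rows:
  targets:
    - {"delta_pos": [0, 0.6, 0], "rot": [0, 0, 0], "claw": 0.8}
    - {"delta_pos": [0, 0.6, 0], "rot": [0, 0, 0], "claw": 0.8}
    - {"delta_pos": [0, 0.6, 0], "rot": [0, 0, 0], "claw": 0.8}
    - {"delta_pos": [0, 0, 0], "rot": [0, 0, 0], "claw": 0.8}
    - {"delta_pos": [0, -2, 0], "rot": [0, 0, 0], "claw": 0.8}
    - {"delta_pos": [0, -3, -4], "rot": [0, 0, 0], "claw": 0.8}
    - {"delta_pos": [0, -4, -3], "rot": [0, 0, 0], "claw": 0.8}
    - {"delta_pos": [0, -4, 0], "rot": [0, 0, 0], "claw": 0.8}
    - {"delta_pos": [0, -4, 0], "rot": [0, 0, 0], "claw": 0.8}
    - {"delta_pos": [0, 0, 0], "rot": [0, 0, 0], "claw": 0.8}

```text
t: 11.7
tool_pos: [524.7, -157.7, 163.5]
orientation: [-179.9, 0.0, 2.5]
contact_force: [0.3, -0.7, -1.7]
opening: 0.172
grip_force: 30.0
```

```bash
python3 - <<'E'
from h import *
a=read_camera("scene")[150:280,150:330,::-1];b=read_camera("top")[150:260,240:390,::-1];c=read_camera("wrist")[:,:,::-1]
cv2.imwrite('pics/w4.png',np.vstack([np.hstack([cv2.resize(x,(400,290),interpolation=2) for x in(a,b)]),np.hstack([cv2.resize(c,(400,300)),cv2.resize(c[60:260,300:],(400,300))])]))
E
```

```text
(no output)
```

View pics/w4.png

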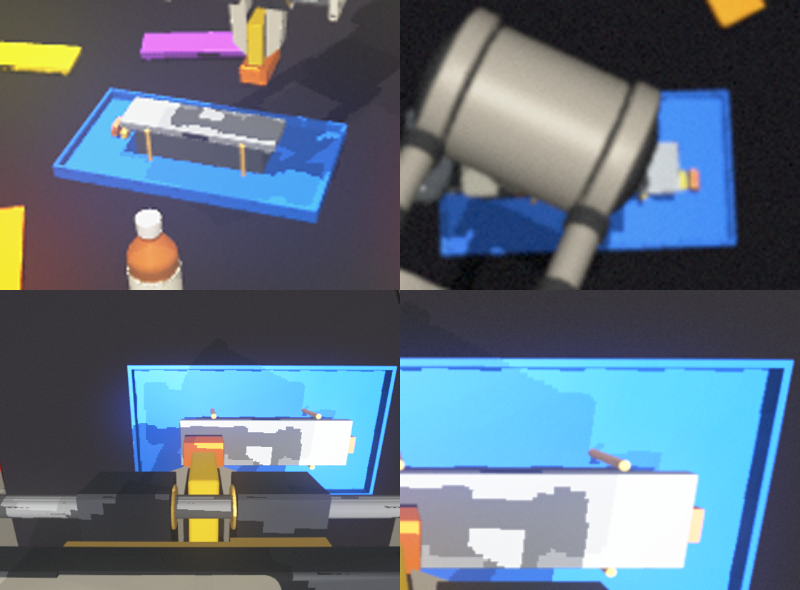

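The offcuts (brass and copper) lie just beyond the -y end. I triangulate to check their heights.

```bash
cat > t.py <<'E'
from h import *
def blobs(n,box):
    im=read_camera(n);hs=cv2.cvtColor(im,cv2.COLOR_RGB2HSV);x0,y0,x1,y1=box;out=[]
    for nm,lo,hi in(("cu",(3,70,90),(19,255,255)),("br",(20,70,90),(38,255,255))):
        k=cv2.inRange(hs,np.array(lo),np.array(hi))[y0:y1,x0:x1]
        N,_,st,ce=cv2.connectedComponentsWithStats(k)
        for i in range(1,N):
            if st[i,4]>5: out.append((nm,(ce[i]+[x0,y0]).round(1),st[i]));
    return out
def tri(a,b):
    o1,v1=ray("top",[a]);o2,v2=ray("scene",[b]);v1,v2=v1[0],v2[0]
    s=np.linalg.lstsq(np.c_[v1,-v2],o2-o1,rcond=None)[0];p,q=o1+s[0]*v1,o2+s[1]*v2
    return ((p+q)/2).round(1),np.linalg.norm(p-q).round(1)
if __name__=="__main__":
    T=blobs("top",(335,200,366,245));S=blobs("scene",(185,190,225,225))
    for l in(T,S):
        for r in l:print(r)
    for a in T:
        for b in S:
            if a[0]==b[0]:print(a[0],a[1],b[1],tri(a[1],b[1]))
E
python3 t.py
```

```text
('cu', array([349.3, 218.1]), array([13, 15,  4,  7, 21], dtype=int32))
('br', array([345.9, 217.9]), array([10, 15,  3,  6, 15], dtype=int32))
('cu', array([201.5, 207.5]), array([15, 14,  4,  7, 13], dtype=int32))
('cu', array([216.5, 214.6]), array([30, 19,  3, 13, 20], dtype=int32))
('br', array([205.2, 209. ]), array([19, 17,  3,  5,  9], dtype=int32))
cu [349.3 218.1] [201.5 207.5] (array([ 518.9, -339. ,    7.6]), np.float64(3.5))
cu [349.3 218.1] [216.5 214.6] (array([ 513.3, -323. ,  -13. ]), np.float64(37.8))
br [345.9 217.9] [205.2 209. ] (array([ 519.3, -329.3,    5.1]), np.float64(2.0))
```

Two offcuts are on the tray floor at about y -339 and -329. I need to find the third, so I move the arm aside (scraper still held) for a clear look.

Request:
play_rows:
  targets:
    - {"delta_pos": [0.3, -4, 0], "rot": [0, 0, 0], "claw": 0.8}
    - {"delta_pos": [0.3, -4, 0], "rot": [0, 0, 0], "claw": 0.8}
    - {"delta_pos": [0.3, -4, 0], "rot": [0, 0, 0], "claw": 0.8}
    - {"delta_pos": [0.3, -4, 0], "rot": [0, 0, 0], "claw": 0.8}
    - {"delta_pos": [0.3, -4, 0], "rot": [0, 0, 0], "claw": 0.8}
    - {"delta_pos": [0.3, -4, 0], "rot": [0, 0, 0], "claw": 0.8}
    - {"delta_pos": [0, 0, 0], "rot": [0, 0, 0], "claw": 0.8}

```text
t: 12.82
tool_pos: [534.2, 80.4, 163.0]
orientation: [-180.0, 0.0, 2.3]
contact_force: [-1.1, -0.5, -1.2]
opening: 0.173
grip_force: 30.0
```

```bash
python3 - <<'E'
from h import *
a=np.mean([read_camera("scene") for _ in range(4)],0)[180:250,170:310,::-1];b=np.mean([read_camera("top") for _ in range(4)],0)[178:253,245:375,::-1]
cv2.imwrite('pics/w5.png',np.vstack([cv2.resize(a,(600,300),interpolation=2),cv2.resize(b,(520,300),interpolation=2)[:, :].copy() if 0 else cv2.resize(b,(600,300),interpolation=2)]))
E
python3 - <<'E'
import sys;sys.path.insert(0,'.')
from t import *
for n,b in(("top",(260,185,366,245)),("scene",(180,185,300,240))):
    for r in blobs(n,b):print(n,r)
E
```

```text
top ('cu', array([349.3, 218.1]), array([88, 30,  4,  7, 21], dtype=int32))
top ('br', array([345.9, 217.9]), array([85, 30,  3,  6, 15], dtype=int32))
scene ('cu', array([201.1, 208.2]), array([20, 21,  3,  5, 10], dtype=int32))
scene ('cu', array([205.3, 209.5]), array([24, 23,  4,  4,  6], dtype=int32))
scene ('cu', array([216.5, 214.4]), array([35, 24,  3, 13, 19], dtype=int32))
scene ('cu', array([258.8, 221.1]), array([78, 31,  2, 13, 16], dtype=int32))[ WARN:0@9.051] global loadsave.cpp:1063 imwrite_ Unsupported depth image for selected encoder is fallbacked to CV_8U.
```

View pics/w5.png

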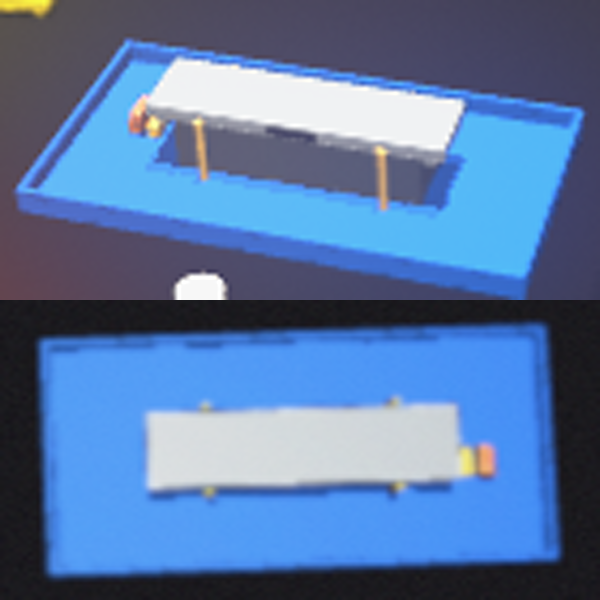

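No offcut is left on the plate or outside the tray. The top view shows brass and copper at (465-485,460), beyond the plate's -y end. The third must be stacked with them or under the plate's overhang. I set the scraper back on the mat.

Request:
play_rows:
  targets:
    - {"delta_pos": [0, -4, 0], "rot": [0, 0, 0], "claw": 0.8}
    - {"delta_pos": [0, -4, 0], "rot": [0, 0, 0], "claw": 0.8}
    - {"delta_pos": [0, -3.5, 2], "rot": [0, 0, 0], "claw": 0.8}
    - {"delta_pos": [0, 0, 4], "rot": [0, 0, 0], "claw": 0.8}
    - {"delta_pos": [0, 0, 3.5], "rot": [0, 0, 0], "claw": 0.8}
    - {"delta_pos": [0, 0, 1.6], "rot": [0, 0, 0], "claw": 0.8}
    - {"delta_pos": [0, 0, 0.4], "rot": [0, 0, 0], "claw": 0.8}
    - {"delta_pos": [0, 0, 0], "rot": [0, 0, 0], "claw": 0.8}
    - {"delta_pos": [0, 0, 0], "rot": [0, 0, 0], "claw": 0.8}

```text
t: 14.45
tool_pos: [530.5, 193.8, 49.4]
orientation: [-180.0, -0.1, 2.2]
contact_force: [-0.4, -0.6, -0.2]
opening: 0.174
grip_force: 30.0
```

Request:
play_rows:
  targets:
    - {"delta_pos": [0, 0, 0.3], "rot": [0, 0, 0], "claw": 0.8}
    - {"delta_pos": [0, 0, 0.15], "rot": [0, 0, 0], "claw": 0.8}
    - {"delta_pos": [0, 0, 0], "rot": [0, 0, 0], "claw": 0.8}
    - {"delta_pos": [0, 0, 0], "rot": [0, 0, 0], "claw": 0.8}

```text
t: 14.95
tool_pos: [529.8, 193.7, 43.9]
orientation: [180.0, -0.0, 2.2]
contact_force: [0.3, 0.2, 1.9]
opening: 0.17
grip_force: 30.0
```

Request:
play_rows:
  targets:
    - {"delta_pos": [0, 0, 0], "rot": [0, 0, 0], "claw": 4}
    - {"delta_pos": [0, 0, 0], "rot": [0, 0, 0], "claw": 7}
    - {"delta_pos": [0, 0, 0], "rot": [0, 0, 0], "claw": 9.1}
    - {"delta_pos": [0, 0, 0], "rot": [0, 0, 0], "claw": 9.1}
    - {"delta_pos": [0, 0, 0], "rot": [0, 0, 0], "claw": 9.1}
    - {"delta_pos": [0, 0, -3], "rot": [0, 0, 0], "claw": 9.1}
    - {"delta_pos": [0, 0, -4], "rot": [0, 0, 0], "claw": 9.1}
    - {"delta_pos": [0, 0, -4], "rot": [0, 0, 0], "claw": 9.1}
    - {"delta_pos": [0, 0, -4], "rot": [0, 0, 0], "claw": 9.1}
    - {"delta_pos": [0.1, 4, 0], "rot": [0, 0, 0], "claw": 9.1}
    - {"delta_pos": [0.1, 4, 0], "rot": [0, 0, 0], "claw": 9.1}
    - {"delta_pos": [0.1, 4, 0], "rot": [0, 0, 0], "claw": 9.1}
    - {"delta_pos": [-0.2, 4, 0], "rot": [0, 0, 0], "claw": 9.1}
    - {"delta_pos": [-0.2, 4, 0], "rot": [0, 0, 0], "claw": 9.1}
    - {"delta_pos": [-0.2, 4, 0], "rot": [0, 0, 0], "claw": 9.1}
    - {"delta_pos": [-0.2, 4, 0], "rot": [0, 0, 0], "claw": 9.1}
    - {"delta_pos": [-0.2, 4, 0], "rot": [0, 0, 0], "claw": 9.1}
    - {"delta_pos": [-0.2, 4, 0], "rot": [0, 0, 0], "claw": 9.1}
    - {"delta_pos": [-0.2, 4, 0], "rot": [0, 0, 0], "claw": 9.1}
    - {"delta_pos": [0, 0, 0], "rot": [0, 0, 0], "claw": 9.1}

```text
t: 17.45
tool_pos: [533.8, -209.0, 193.4]
orientation: [180.0, 0.0, 2.0]
contact_force: [0.7, -0.4, -0.5]
opening: 0.991
grip_force: 0.0
```

```bash
python3 - <<'E'
from h import *
s=read_state();print(s['tool_pos'],s['orientation'])
a=save("wrist","w6.png");b=save("top","top6.png")[:,:,::-1];d=save("scene","scene6.png")[:,:,::-1]
cv2.imwrite('pics/w6c.png',np.vstack([np.hstack([cv2.resize(a[:,:,::-1],(400,300)),cv2.resize(b[170:260,110:230],(400,300),interpolation=2)]),np.hstack([cv2.resize(d[180:255,170:270],(400,300),interpolation=2),cv2.resize(d[210:290,360:460],(400,300),interpolation=2)])]))
E
```

```text
[ 533.80343085 -209.01891426  193.444946  ] [1.79966065e+02 3.12586812e-03 2.02087084e+00]
```

View pics/w6c.png

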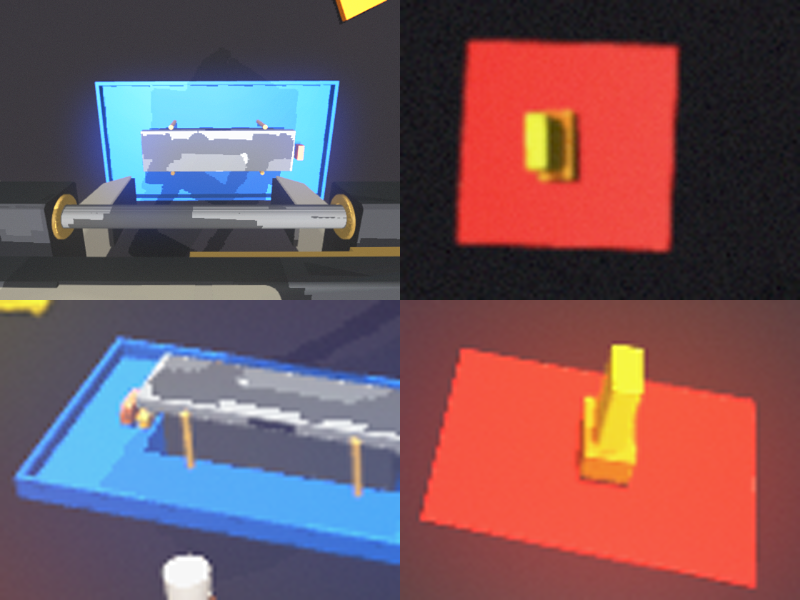

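The scraper stands upright on the mat, released. The plate's corners in the wrist view are at about (199,182), (410,183), (409,239) and (200,241).

```bash
python3 - <<'E'
from h import *
P=plane("wrist",[(199,182),(410,183),(409,239),(200,241)],50)[:,:2];print(P.round(1),P.mean(0).round(1))
import t
for n,b in(("top",(335,200,366,245)),("scene",(180,185,215,225))):
    for r in t.blobs(n,b):print(n,r)
E
```

```text
[[ 547.2 -135.3]
 [ 553.  -309.4]
 [ 504.  -315.1]
 [ 495.4 -134.8]] [ 524.9 -223.6]
scene ('cu', array([201.5, 207.5]), array([20, 19,  4,  7, 13], dtype=int32))
scene ('br', array([205.1, 208.9]), array([24, 22,  3,  5,  8], dtype=int32))
```

Request:
play_rows:
  targets:
    - {"delta_pos": [-0.78, 1.5, 0], "rot": [0, 0, 0], "claw": 9.1}
    - {"delta_pos": [0, 0, 0], "rot": [0, 0, -0.175], "claw": 9.1}
    - {"delta_pos": [0, 0, 0], "rot": [0, 0, -0.175], "claw": 9.1}
    - {"delta_pos": [0, 0, 0], "rot": [0, 0, -0.175], "claw": 9.1}
    - {"delta_pos": [0, 0, 0], "rot": [0, 0, -0.175], "claw": 9.1}
    - {"delta_pos": [0, 0, 0], "rot": [0, 0, -0.175], "claw": 9.1}
    - {"delta_pos": [0, 0, 0], "rot": [0, 0, -0.175], "claw": 9.1}
    - {"delta_pos": [0, 0, 0], "rot": [0, 0, -0.175], "claw": 9.1}
    - {"delta_pos": [0, 0, 0], "rot": [0, 0, -0.175], "claw": 9.1}
    - {"delta_pos": [0, 0, 0], "rot": [0, 0, -0.175], "claw": 9.1}
    - {"delta_pos": [0, 0, 0], "rot": [0, 0, 0], "claw": 9.1}
    - {"delta_pos": [0, 0, 0], "rot": [0, 0, 0], "claw": 9.1}

```text
t: 19.2
tool_pos: [526.8, -222.0, 193.8]
orientation: [180.0, 0.0, 92.3]
contact_force: [-0.1, -0.9, 0.1]
opening: 0.993
grip_force: 0.0
```

Request:
play_rows:
  targets:
    - {"delta_pos": [-0.2, 0, 3], "rot": [0, 0, 0], "claw": 9.1}
    - {"delta_pos": [0, 0, 4], "rot": [0, 0, 0], "claw": 9.1}
    - {"delta_pos": [0, 0, 4], "rot": [0, 0, 0], "claw": 9.1}
    - {"delta_pos": [0, 0, 2.5], "rot": [0, 0, 0], "claw": 9.1}
    - {"delta_pos": [0, 0, 1.2], "rot": [0, 0, 0], "claw": 9.1}
    - {"delta_pos": [0, 0, 0.8], "rot": [0, 0, 0], "claw": 9.1}
    - {"delta_pos": [0, 0, 0], "rot": [0, 0, 0], "claw": 9.1}
    - {"delta_pos": [0, 0, 0], "rot": [0, 0, 0], "claw": 9.1}

```text
t: 20.2
tool_pos: [527.6, -224.1, 39.7]
orientation: [179.9, 0.1, 92.5]
contact_force: [0.9, -0.6, 0.9]
opening: 0.992
grip_force: 0.0
```

Request:
play_rows:
  targets:
    - {"delta_pos": [0, 0, 0.1], "rot": [0, 0, 0], "claw": 7}
    - {"delta_pos": [0, 0, 0], "rot": [0, 0, 0], "claw": 6}
    - {"delta_pos": [0, 0, 0], "rot": [0, 0, 0], "claw": 5.4}
    - {"delta_pos": [0, 0, 0], "rot": [0, 0, 0], "claw": 4.8}
    - {"delta_pos": [0, 0, 0], "rot": [0, 0, 0], "claw": 4.2}
    - {"delta_pos": [0, 0, 0], "rot": [0, 0, 0], "claw": 4.2}
    - {"delta_pos": [0, 0, 0], "rot": [0, 0, 0], "claw": 4.2}
    - {"delta_pos": [0, 0, 0], "rot": [0, 0, 0], "claw": 4.2}
  squeeze: 50

```text
t: 21.2
tool_pos: [525.6, -223.7, 37.6]
orientation: [-179.8, -0.0, 92.5]
contact_force: [-4.3, -0.6, 3.4]
opening: 0.532
grip_force: 50.0
```

Request:
play_rows:
  targets:
    - {"delta_pos": [0, 0, -0.4], "rot": [0, 0, 0], "claw": 4.2}
    - {"delta_pos": [0, 0, -0.6], "rot": [0, 0, 0], "claw": 4.2}
    - {"delta_pos": [0, 0, -0.8], "rot": [0, 0, 0], "claw": 4.2}
    - {"delta_pos": [0, 0, -1], "rot": [0, 0, 0], "claw": 4.2}
    - {"delta_pos": [0, 0, -1.2], "rot": [0, 0, 0], "claw": 4.2}
    - {"delta_pos": [0, 0, -1.2], "rot": [0, 0, 0], "claw": 4.2}
    - {"delta_pos": [0, 0, -1.2], "rot": [0, 0, 0], "claw": 4.2}
    - {"delta_pos": [0, 0, -1.2], "rot": [0, 0, 0], "claw": 4.2}
    - {"delta_pos": [0, 0, -1.2], "rot": [0, 0, 0], "claw": 4.2}
    - {"delta_pos": [0, 0, -1.2], "rot": [0, 0, 0], "claw": 4.2}
    - {"delta_pos": [0, 0, -1.2], "rot": [0, 0, 0], "claw": 4.2}
    - {"delta_pos": [0, 0, -1], "rot": [0, 0, 0], "claw": 4.2}
    - {"delta_pos": [0, 0, -0.6], "rot": [0, 0, 0], "claw": 4.2}
    - {"delta_pos": [0, 0, -0.3], "rot": [0, 0, 0], "claw": 4.2}
    - {"delta_pos": [0, 0, 0], "rot": [0, 0, 0], "claw": 4.2}
    - {"delta_pos": [0, 0, 0], "rot": [0, 0, 0], "claw": 4.2}
    - {"delta_pos": [0, 0, 0], "rot": [0, 0, 0], "claw": 4.2}
    - {"delta_pos": [0, 0, 0], "rot": [0, 0, 0], "claw": 4.2}
    - {"delta_pos": [0, 0, 0], "rot": [0, 0, 0], "claw": 4.2}
    - {"delta_pos": [0, 0, 0], "rot": [0, 0, 0], "claw": 4.2}

```text
t: 23.7
tool_pos: [527.0, -223.7, 168.7]
orientation: [-180.0, 0.0, 92.5]
contact_force: [-0.1, 1.0, -5.0]
opening: 0.541
grip_force: 50.0
```

```bash
python3 - <<'E'
from h import *
import t
s=read_state();print(s['contact_force'],s['wrist_torque'],s['tool_pos'])
for n,b in(("top",(335,200,366,245)),("scene",(180,185,300,240))):
    for r in t.blobs(n,b):print(n,r)
# plate level: end edges in scene, grey mask
im=save("scene","s7.png");hs=cv2.cvtColor(im,cv2.COLOR_RGB2HSV)
k=cv2.inRange(hs,np.array((0,0,110)),np.array((180,45,255)));k[:120]=0;k[260:]=0;k[:,:150]=0;k[:,330:]=0
for c in cv2.findContours(k,0,2)[0]:
    if cv2.contourArea(c)>60:print(cv2.contourArea(c),cv2.approxPolyDP(c,3,True).reshape(-1,2).tolist())
x=im[110:240,160:330,::-1];cv2.imwrite('pics/s7c.png',cv2.resize(x,(784,600),interpolation=2))
E
```

```text
[-0.123676    1.00160255 -5.01431192] [-0.00056172 -0.08951966 -0.00804475] [ 527.01199697 -223.74161552  168.70702848]
scene ('cu', array([201.9, 207.8]), array([20, 21,  6,  5, 14], dtype=int32))
scene ('cu', array([207. , 208.8]), array([26, 22,  3,  5,  6], dtype=int32))
scene ('cu', array([216.5, 214.4]), array([35, 24,  3, 13, 21], dtype=int32))
scene ('cu', array([258.6, 221.2]), array([78, 31,  2, 13, 22], dtype=int32))
scene ('br', array([202.7, 204.3]), array([22, 18,  3,  4,  7], dtype=int32))
scene ('br', array([205.8, 208.1]), array([24, 21,  5,  6, 12], dtype=int32))
122.0 [[220, 244], [210, 247], [214, 256], [222, 253]]
97.5 [[212, 205], [212, 217], [215, 218], [217, 207], [218, 221], [222, 219], [223, 207]]
1214.5 [[197, 160], [226, 164], [230, 171], [239, 173], [240, 164], [270, 172], [278, 158], [249, 154], [248, 148], [244, 154], [240, 146], [232, 149], [204, 144]]
111.5 [[206, 139], [234, 144], [241, 140], [223, 141], [217, 136]]
```

View pics/s7c.png

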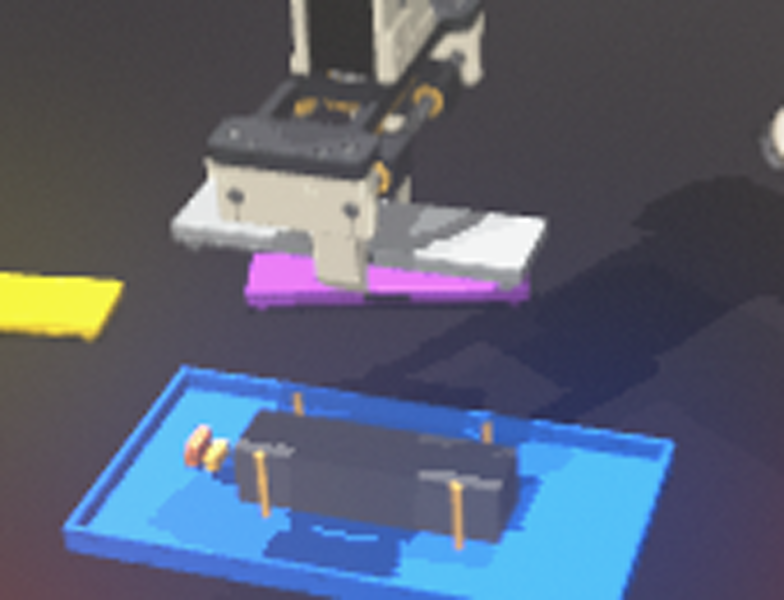

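The plate is held level about 13 cm above the empty stand, and the offcuts lie in the tray beyond the stand's -y end, at about (205,447). I hand it in.

```bash
python3 -c "
from plant import *
print(job_done())"
```

```text
the job is handed in; nothing more can be done
None
```

I handed the job in with no verdict returned: the scraper is upright on the mat and the plate is held level about 13 cm above its stand, but I could make out only two of the three offcuts in the tray (the third is not on the plate, probably in the same pile).

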